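# Clip the bin's bag bar into its fork clips

## Task

The bin's bag bar has rolled under its lift-off lid unit and only one end pokes out. Draw it right out by that end, lay it down on the open mat and let go; then take it again by its middle and press it down past the sprung jaws of the bracket until it sits fully home in both fork clips with both jaws snapped shut. Leave the can, bottle, container and cup where they stand.

Things in the scene. Friction and masses are not known exactly. Their poses are not given: they have to be found in the camera images.
- bag_bar: The bag bar: aluminium tube, 14 mm diameter, with a black square block (20 x 20 mm, 30 mm long) on each end; 230 mm long overall, about 110 g, same both ways round. Origin at its middle, on the axis; x runs along it. Lying on the mat its axis is 10 mm up and it cannot roll. It starts on the mat under the lid unit, 70 to 90 mm of one end sticking out.
- end_a (a point): Centre of the bar's end face at -x of the bar (115 mm from the middle).
- end_b (a point): Centre of the bar's end face at +x of the bar (115 mm from the middle).
- lid_unit: The bin's lift-off lid unit, fixed: grey slab 360 mm (its x) by 170 mm (its y) with three white lids and round push buttons on top, 79 mm high overall, on four feet (20 mm diameter, at x +-167, y +-72 mm), 28 mm free beneath. Origin on the mat under its centre. The bar sticks out from its -y long side.
- bracket: Steel bracket fixed to the mat: base plate 190 mm (its x) by 70 mm (its y), 8 mm thick; origin on the mat under its centre. Two fork clips, 16 mm long in x, stand at x = -65 and +65 mm with 114 mm free between them. The bar lies along x; its end blocks do not fit in the forks and stay outside them, with 12 mm of play either way along x.
- seat (a point): Where the bar's middle lies when fully home: 60 mm above the mat, midway between the forks, on the slot's centre line. Same axes as the bracket: the bar's axis lies along x.
- fork_a (a point): Middle of the slot of the fork at x = -65 mm, 60 mm above the mat, axes as the bracket. Each fork: rigid steel tine on the +y side, black hinged sprung jaw on the -y side. The mouth opens upward, 26 mm wide at its top (86 mm above the mat), narrows to 10 mm at the jaw's tooth (69 mm up); below it the slot is 17 mm wide, its floor 53 mm up.
- fork_b (a point): The same for the fork at x = +65 mm.
- jaw_a (a joint): Angle of the sprung jaw of the fork at x = -65 mm: 0 shut, grows as it is pushed outward (to -y), up to 0.5; it yields by about 0.15 to let the bar past at some 4 to 8 N of downward push per fork, and springs back.
- jaw_b (a joint): The same for the fork at x = +65 mm.
- can: Crushed aluminium can, upright, 66 mm across, 45 mm high, very light. Origin under its centre. Leave alone.
- bottle: Brown glass bottle, standing, 62 mm across, 190 mm high. Origin under its centre. Leave alone.
- deli: Transparent open deli container, 100 mm across, 60 mm high. Origin under its centre. Leave alone.
- cup: White ceramic cup with a handle at its +y, 80 mm across, 85 mm high. Origin under its centre. Leave alone.
Not all that is in view belongs to the job. Of the things that look like the bracket, take the one that is farthest to the robot's left at the start. Several things have the shape of the bag_bar; the one meant has the colours described above.

How it is judged:
By the outcome, as a careful person would: the job done as asked, in the order asked, and still so for the second after the job is handed in, with the robot touching nothing.
It also fails if it takes over 56 s, if anything falls off the work surface, if the arm or the gripper's body presses on something with over 40 N, if the wrist force passes 120 N, or if a joint passes its speed limit or range.

## Robot

A 6-joint arm with a two-finger parallel gripper is mounted at the origin on the work surface. World frame = base frame: x ahead of the robot, y to its left, z up, the work surface at z = 0. Lengths are in m, angles in rad, forces in N, time in s.
With the tool pointing down it reaches from about 0.3 to 0.875 m from the base axis. Payload 6.4 kg.
Tool frame: the origin (TCP) lies where the fingers leave the gripper's body, on its centre line; the fingertips stand 64 mm ahead of it and the grasp point (between the pads) lies 45 mm ahead of it (nose_length is the distance from the TCP to the fingertips, in m); z points along the fingers, y is the line along which they close (so a half turn about z gives the same grasp; the last joint's range is limited). The gripper opens to 88 mm and grips with 3 to 60 N. Pads are 18 mm wide; open, the fingers measure 123 mm over their backs; the gripper's body (75 mm by 187 mm) begins 45 mm behind the grasp point.
Start: joints at [-1.475, 0.181, 1.607, -0, 1.354, -0.206], TCP at [0.171, -0.549, 0.303] pointing down, gripper open.
Joint ranges: [-2.99, 2.99], [-0.89, 2.07], [0.3, 2.58], [-1.14, 4.28], [0, 2.63], [-3.12, 3.12]. Speed limits (rad/s): [2.57, 2.57, 3.01, 3.14, 3.14, 3.14].

## Interface

Orientations are given as [roll, pitch, yaw] about the fixed x, y, z axes, in that order (R = Rz(yaw) Ry(pitch) Rx(roll)).
In Python, from station import * gives the robot as it stands.
- The arm moves only by the tool carry_out, never from a script. Its argument "deltas" is a list of rows, each a list of 3 entries, a list of its own where there are three numbers: the opening, from 0 (shut) to 1 (fully open), then the shift along the world's x, y, z as a fraction of full scale, then the turn, a rotation vector about the world's x, y, z as a fraction of full scale. A call has 1 to 5 rows; each row shifts and turns the commanded pose from where the row before left it; what a row does not reach is not made up. Full scale, the value 1, is 400 mm for a shift and 60 degrees for a turn. A row lasts 1/8 s, in which the tool goes at most 62.5 mm and 10.7 degrees, less where a joint would pass 70% of its speed; a pose out of reach is approached as far as the arm can. A call with a number of a shift or a turn outside -1 to 1 is refused whole. A call with a gripper value outside its range is refused whole. The fingers move at their own pace and stop on an object; the grip force is fixed at half the most. Time passes only in rows, so rows that do not move let the fingers close. It gives the time, the measured TCP pose, the force, the opening and the grip force at its end, in the units of the state.
- state(): the state, without advancing time (a new reading comes with each control period).
- read_camera(name): name is "scene" or "top"; returns a dict with "frame" (420x560x3 uint8, blue, green, red), "depth" (420x560 float32, m along the optical axis (not along the pixel's ray), 0 where there is no reading), "fovy" (degrees; the focal length in pixels is half the picture's height over the tangent of half this angle, whatever the lens; pixels are square), "cx", "cy" (the principal point, pixels), "R" (3x3) and "t" (3): a world point X has camera coordinates R X + t. Camera axes: x right, y down, z forward; pixel columns grow to the right and rows downward; lengths in m; the calibration is good to about 2 mm. A picture is of the moment at which its call begins.
- close_job(): hands the job in; it is judged then, once.
Trained networks look in a picture, given as the dict that the camera call returned (one of the last four; its "shot" number tells which), for a name from the list of things; names that differ only in an ending like _2 or _b are one class to them, and where a whole thing is asked for, a point or a joint stands for the part that bears it (a point fixed in the world has none). Each returns a list of dicts, best first, with "confidence" (0 to 1); they miss things now and then, are a little off and sometimes report something else, mostly with a low value. They report only what shows in the picture. A call takes as long as a camera call. They do not tell look-alikes from the thing itself.
- silhouettes(label, picture): "pixels" (420x560 bool, what is visible of it) and "bbox" ([left, top, width, height] in pixels, round what is visible of it).
The state is a dict: "time_s": time; "qpos": joint angles; "joint_velocities": joint speeds; "joint_torque": joint torques, N m; "tcp_pos": TCP position; "tool_rot": TCP orientation; "ft_force": force on the tool from outside, world axes, zero at the start; "torque": the same for the moment, N m; "finger_gap": finger opening in m; "gripper_force": force on a finger pad.
Only numpy, scipy, OpenCV 4.12 (cv2) and the standard library are available. Lean on these libraries where they do the work, as an engineer would, in place of code of your own. Each camera call takes 0.05 s, during which the arm holds its last target. There are 200 camera calls.

## Working session

There is one attempt and no reset: what is moved stays moved. The work goes in short steps, Python scripts to look and compute and a tool call to move; the robot and the scene stay as the last step left them, time stands still between calls to the robot, and variables do not carry over. Pictures are saved under pics/ and viewed, at most 10 in all, crops included, and the job is handed in when it is done.

Besides the shell and the picture viewer there is one more tool, called as name(argument=value, ...) on one line, values as JSON. carry_out: Moves the arm, as the interface text tells. Its arguments: {"type":"object","properties":{"deltas":{"type":"array","items":{"type":"array"}}},"required":["deltas"]}

```bash
mkdir -p pics; cat > h.py <<'E'
from station import *
import numpy as np, cv2
def pts(p, mask=None):
    d=p["depth"]; f=210/np.tan(np.radians(p["fovy"])/2)
    v,u=np.nonzero((d>0) if mask is None else (mask&(d>0))); z=d[v,u]
    c=np.stack([(u-p["cx"])*z/f,(v-p["cy"])*z/f,z],1)
    return (c-p["t"])@np.asarray(p["R"]), u, v
E
python3 - <<'E'
from h import *
s=state(); print(s)
for n in ["scene","top"]:
    p=read_camera(n); cv2.imwrite(f"pics/{n}0.png",p["frame"]); print(n,p["fovy"],-np.array(p["R"]).T@p["t"])
    for l in ["bag_bar","lid_unit","bracket","can","bottle","deli","cup"]:
        for r in silhouettes(l,p):
            X,u,v=pts(p,r["pixels"])
            if len(X)<10: continue
            print(l,round(r["confidence"],2),r["bbox"],np.median(X,0).round(3),np.percentile(X,2,axis=0).round(3),np.percentile(X,98,axis=0).round(3))
E
```

```text
{'time_s': 0.0, 'qpos': array([-1.47529164e+00,  1.81551065e-01,  1.60795366e+00, -1.48370733e-05,
        1.35379306e+00, -2.06287409e-01]), 'joint_velocities': array([ 1.83890716e-04, -8.90849088e-05,  4.92047512e-04, -4.30645399e-04,
       -6.76619944e-04,  7.51760269e-04]), 'joint_torque': array([-2.00781484e-03, -4.33867908e+01, -3.41852367e+01,  6.99928100e-02,
        3.86006583e-02, -1.13212711e-04]), 'tcp_pos': array([ 0.1708889 , -0.54859449,  0.30183067]), 'tool_rot': array([-3.13992070e+00, -3.35081848e-04,  3.01795018e-01]), 'ft_force': array([-0.83613844, -0.79130382, -0.30805355]), 'torque': array([ 0.02701839, -0.06061155, -0.04611767]), 'gripper_force': 0.0, 'finger_gap': 0.08783782050815152}
scene 49.024262532867816 [ 1.72938508 -0.03038614  1.13541291]
bag_bar 0.66 [280.6, 264.9, 66.6, 42.2] [0.862 0.111 0.014] [ 0.783  0.009 -0.003] [0.926 0.191 0.022]
lid_unit 0.72 [335.4, 175.8, 66.8, 82.4] [0.619 0.296 0.071] [0.412 0.216 0.025] [0.755 0.382 0.077]
lid_unit 0.17 [320.7, 219.5, 22.3, 10.1] [0.595 0.169 0.015] [0.579 0.143 0.003] [0.604 0.216 0.023]
bracket 0.69
[... 1222 characters left out ...]
1.1, 32.1] [ 0.573 -0.248  0.008] [ 0.541 -0.336  0.002] [ 0.611 -0.156  0.084]
bracket 0.73 [425.6, 234.9, 73.1, 37.8] [ 0.505 -0.491  0.009] [ 0.465 -0.575  0.002] [ 0.55  -0.398  0.084]
can 0.62 [320.4, 275.3, 25.8, 24.3] [ 0.411 -0.127  0.043] [ 0.384 -0.158  0.017] [ 0.441 -0.098  0.048]
can 0.16 [58.9, 227.6, 46.4, 25.2] [0.529 0.54  0.119] [ 0.504  0.524 -0.   ] [0.564 0.579 0.191]
bottle 0.66 [59.7, 228.7, 46.9, 24.6] [0.528 0.539 0.12 ] [0.503 0.524 0.007] [0.559 0.571 0.191]
deli 0.71 [374.8, 287.6, 42.3, 36.9] [ 0.371 -0.305  0.007] [ 0.325 -0.34  -0.002] [ 0.416 -0.251  0.062]
cup 0.61 [364.4, 150.1, 31.7, 39.6] [ 0.745 -0.269  0.034] [ 0.699 -0.303 -0.001] [ 0.802 -0.228  0.087]
```

```bash
python3 - <<'E'
import cv2
a=cv2.imread("pics/top0.png"); cv2.imwrite("pics/t1.png",cv2.resize(a[100:340,50:510],(800,417),interpolation=cv2.INTER_CUBIC))
a=cv2.imread("pics/scene0.png"); cv2.imwrite("pics/s1.png",cv2.resize(a[150:330,100:460],(800,400),interpolation=cv2.INTER_CUBIC))
E
```

```text
(no output)
```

View pics/t1.png

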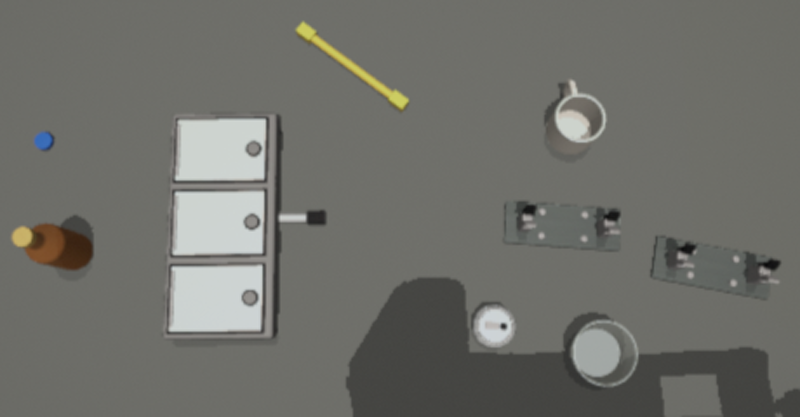

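View pics/s1.png

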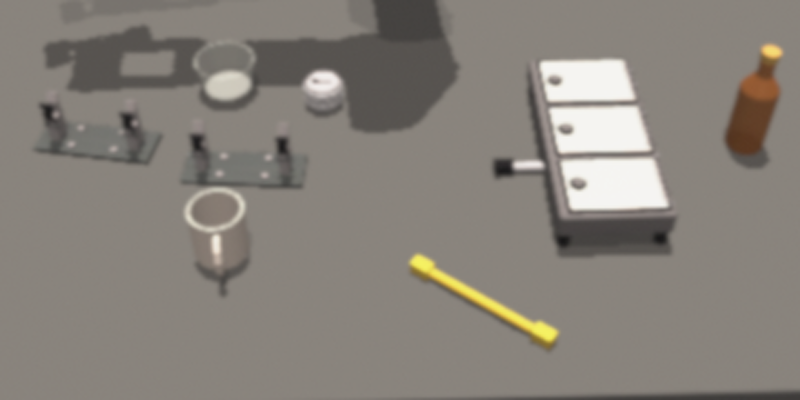

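The top view shows the aluminium bar's black block at crop (316,217), sticking out to the right (-y) of the lid unit. The yellow bar is a look-alike. The leftmost bracket is the one at crop (562,225), with y about -0.25, and its jaws are on the +x (upper) side. Next I'll measure the bar and bracket more finely.

```bash
cat >> h.py <<'E'
def rect(P):
    (c,s,a)=cv2.minAreaRect((P*1000).astype(np.float32)); b=cv2.boxPoints((c,s,a)); e=max([b[1]-b[0],b[2]-b[1]],key=np.linalg.norm)
    return np.round(c,1),np.round(s,1),round(np.degrees(np.arctan2(e[1],e[0]))%180,2)
E
python3 - <<'E'
from h import *
for n in ["scene","top"]:
    p=read_camera(n); X,u,v=pts(p)
    def sel(x0,x1,y0,y1,z0,z1): return X[(X[:,0]>x0)&(X[:,0]<x1)&(X[:,1]>y0)&(X[:,1]<y1)&(X[:,2]>z0)&(X[:,2]<z1)]
    print(n)
    b=sel(.53,.65,.12,.205,.012,.03); print("bar",len(b),rect(b[:,:2]),"ztop",np.percentile(b[:,2],[50,95]))
    blk=b[b[:,1]<.170]; tub=b[b[:,1]>.18]; print(" blk",blk.mean(0).round(4),blk.min(0).round(4),blk.max(0).round(4)," tube",tub.mean(0).round(4))
    l=sel(.3,.85,.15,.45,.06,.09); print("lid",rect(l[:,:2]))
    for y0,y1 in [(-.36,-.13)]:
        q=sel(.5,.66,y0,y1,.004,.012); print("plate",rect(q[:,:2]))
        for a,c in [(-.36,-.25),(-.25,-.13)]:
            for z0,z1 in [(.055,.078),(.078,.095)]:
                t=sel(.5,.68,a,c,z0,z1); 
                if len(t): print(" fork",z0,len(t),t.mean(0).round(4),t.min(0).round(4),t.max(0).round(4))
    t=sel(.5,.68,-.36,-.13,.05,.095); print((t[np.argsort(t[:,1])]*1000).round().astype(int).tolist())
    print("mat z",np.median(sel(.6,.7,0,.1,-.02,.02)[:,2]))
E
```

```text
scene
bar 74 (array([591.8, 173.6]), array([61.1, 27.4]), np.float32(88.92)) ztop [0.01698897 0.02128703]
 blk [0.5928 0.1558 0.0177] [0.5777 0.1429 0.0124] [0.6049 0.1695 0.0219]  tube [0.5938 0.1931 0.0149]
lid (array([574.2, 300.5]), array([367.8, 171.5]), np.float32(0.47))
plate (array([ 578.6, -244. ]), array([151.5, 220. ]), np.float32(90.65))
 fork 0.055 45 [ 0.5764 -0.312   0.0668] [ 0.5562 -0.3216  0.0555] [ 0.5918 -0.3036  0.0777]
 fork 0.078 28 [ 0.5719 -0.3134  0.0827] [ 0.5519 -0.3202  0.0782] [ 0.5907 -0.3062  0.0876]
 fork 0.055 40 [ 0.5873 -0.1832  0.0672] [ 0.5676 -0.1918  0.055 ] [ 0.6006 -0.1749  0.0778]
 fork 0.078 23 [ 0.5823 -0.1832  0.0822] [ 0.5644 -0.1928  0.0783] [ 0.6026 -0.1769  0.0859]
[[590, -322, 71], [585, -321, 77], [588, -321, 56], [582, -320, 64], [562, -320, 82], [587, -320, 60], [589, -320, 84], [587, -320, 87], [581, -320, 68], [561, -320, 87], [589, -319, 66], [562, -319, 69], [583, -319, 51], [554, -317, 85], [585, -317, 58], [588, -317, 80], [565, -317, 76], [583, -317, 61], [586, -317, 82], [560, -317, 81], [563, -317, 79], [559, -317, 84], [
[... 5483 characters left out ...]
80, 51], [594, -180, 87], [567, -180, 83], [580, -180, 53], [575, -180, 70], [585, -180, 72], [564, -180, 84], [566, -179, 54], [590, -179, 78], [592, -179, 80], [597, -178, 82], [587, -178, 80], [594, -178, 86], [591, -178, 52], [589, -178, 52], [570, -177, 83], [567, -177, 84], [577, -177, 52], [583, -177, 54], [585, -177, 55], [580, -177, 54], [585, -177, 73], [588, -177, 74], [596, -177, 76], [574, -177, 72], [564, -177, 87], [593, -176, 59], [566, -176, 56], [592, -176, 81], [568, -176, 59], [589, -176, 81], [570, -175, 81], [572, -175, 67], [564, -174, 85], [566, -174, 51], [567, -174, 86], [574, -174, 53], [569, -174, 69], [577, -174, 54], [569, -174, 54]]
mat z -0.0006307631821857794
```

The bar's end face is at about (0.588, 0.143), pointing along y. The slot centre is about (0.5747, -0.2475), and the slot runs 4.1° off y. Next I'll approach the end block.

carry_out(deltas=[[1,[0.07,0.118,0],[0,0,0.08]],[1,[0.07,0.118,0],[0,0,0.08]],[1,[0.07,0.118,0],[0,0,0.08]],[1,[0.07,0.118,0],[0,0,0.08]],[1,[0.07,0.118,0],[0,0,0.08]]])

```text
time_s: 1.52
tcp_pos: [0.3115, -0.3115, 0.3029]
tool_rot: [3.141, 0.0, 0.723]
ft_force: [1.6, -1.1, -0.1]
finger_gap: 0.088
gripper_force: 0.0
```

carry_out(deltas=[[1,[0.07,0.118,0],[0,0,0.08]],[1,[0.07,0.118,0],[0,0,0.08]],[1,[0.07,0.118,0],[0,0,0.08]],[1,[0.07,0.118,0],[0,0,0.08]],[1,[0.07,0.118,0],[0,0,0.08]]])

```text
time_s: 2.15
tcp_pos: [0.4517, -0.0754, 0.3031]
tool_rot: [3.14, 0.0, 1.142]
ft_force: [0.5, -0.6, 0.8]
finger_gap: 0.0878
gripper_force: 0.0
```

carry_out(deltas=[[1,[0.07,0.118,0],[0,0,0.08]],[1,[0.07,0.118,0],[0,0,0.08]],[1,[0.07,0.118,0],[0,0,0.08]],[1,[0.07,0.118,0],[0,0,0.08]],[1,[0,0,0],[0,0,0]]])

```text
time_s: 2.78
tcp_pos: [0.5638, 0.1148, 0.3023]
tool_rot: [-3.141, -0.001, 1.48]
ft_force: [-0.5, -0.2, 0.1]
finger_gap: 0.0881
gripper_force: 0.0
```

carry_out(deltas=[[1,[0.06,0.103,0],[0,0,0.087]],[1,[0,0,-0.12],[0,0,0]],[1,[0,0,-0.12],[0,0,0]],[1,[0,0,-0.12],[0,0,0]],[1,[0,0,-0.1],[0,0,0]]])

```text
time_s: 3.4
tcp_pos: [0.5861, 0.1518, 0.117]
tool_rot: [-3.14, 0.0, 1.564]
ft_force: [-0.5, 0.9, 0.1]
finger_gap: 0.088
gripper_force: 0.0
```

carry_out(deltas=[[1,[0,0,-0.05],[0,0,0]],[1,[0,0,-0.05],[0,0,0]],[1,[0,0,-0.02],[0,0,0]],[1,[0,0,0],[0,0,0]]])

```text
time_s: 3.9
tcp_pos: [0.5872, 0.1529, 0.071]
tool_rot: [3.141, -0.0, 1.566]
ft_force: [-0.5, 0.8, 0.3]
finger_gap: 0.0879
gripper_force: 0.0
```

carry_out(deltas=[[1,[0,0.009,-0.008],[0,0,0]],[0,[0,0,0],[0,0,0]],[0,[0,0,0],[0,0,0]],[0,[0,0,0],[0,0,0]],[0,[0,0,0],[0,0,0]]])

```text
time_s: 4.53
tcp_pos: [0.587, 0.1566, 0.0676]
tool_rot: [3.141, 0.0, 1.566]
ft_force: [0.5, 0.4, -0.5]
finger_gap: 0.0501
gripper_force: 0.0
```

carry_out(deltas=[[0,[0,0,0],[0,0,0]],[0,[0,0,0],[0,0,0]],[0,[0,0,0],[0,0,0]]])

```text
time_s: 4.9
tcp_pos: [0.5869, 0.1565, 0.0675]
tool_rot: [3.142, 0.0, 1.566]
ft_force: [-0.1, -0.2, -0.2]
finger_gap: 0.0199
gripper_force: 0.2
```

Gap 19.9 mm, so it has hold of the block. I'll let the grip build, then draw it out slowly along -y.

carry_out(deltas=[[0,[0,0,0],[0,0,0]],[0,[0,0,0],[0,0,0]],[0,[0,-0.03,0],[0,0,0]],[0,[0,-0.05,0],[0,0,0]],[0,[0,-0.05,0],[0,0,0]]])

```text
time_s: 5.52
tcp_pos: [0.5869, 0.1028, 0.0675]
tool_rot: [-3.142, 0.0, 1.565]
ft_force: [0.3, -0.2, -0.5]
finger_gap: 0.02
gripper_force: 30.0
```

carry_out(deltas=[[0,[0,-0.06,0],[0,0,0]],[0,[0,-0.06,0],[0,0,0]],[0,[0,-0.06,0],[0,0,0]],[0,[0,-0.06,0],[0,0,0]],[0,[0,-0.06,0],[0,0,0]]])

```text
time_s: 6.15
tcp_pos: [0.5866, -0.0177, 0.0675]
tool_rot: [-3.141, 0.0, 1.565]
ft_force: [0.5, 0.5, 0.2]
finger_gap: 0.0194
gripper_force: 30.0
```

carry_out(deltas=[[0,[0,-0.05,0],[0,0,0]],[0,[0,-0.03,0],[0,0,0]],[0,[0,0,0],[0,0,0]]])

```text
time_s: 6.52
tcp_pos: [0.5869, -0.0485, 0.0675]
tool_rot: [3.142, 0.0, 1.564]
ft_force: [-0.7, -0.5, 0.2]
finger_gap: 0.0198
gripper_force: 30.0
```

```bash
python3 - <<'E'
from h import *
p=read_camera("top"); cv2.imwrite("pics/t2.png",cv2.resize(p["frame"][100:340,50:510],(800,417),interpolation=cv2.INTER_CUBIC))
E
```

```text
(no output)
```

View pics/t2.png

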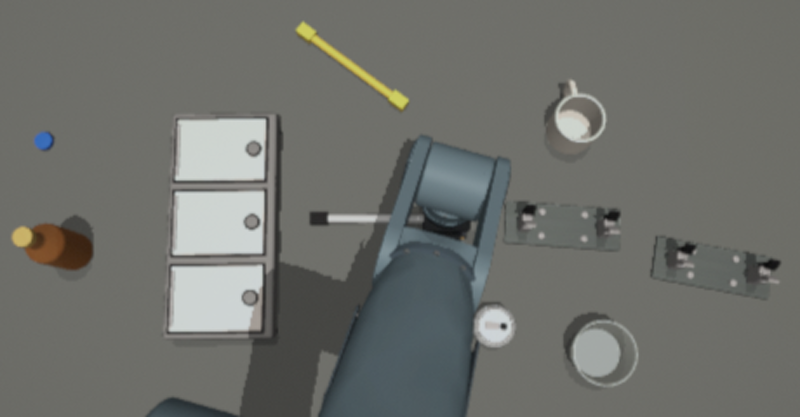

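The picture shows the bar fully out, with its far block at (318,218) and clear of the lid edge at x≈280. I'll let go, lift and look.

carry_out(deltas=[[1,[0,0,0],[0,0,0]],[1,[0,0,0],[0,0,0]],[1,[0,0,0],[0,0,0]],[1,[0,0,0],[0,0,0]],[1,[0,0,0],[0,0,0]]])

```text
time_s: 7.2
tcp_pos: [0.587, -0.0473, 0.0675]
tool_rot: [3.142, 0.0, 1.566]
ft_force: [0.6, 0.3, -1.1]
finger_gap: 0.0676
gripper_force: 0.0
```

carry_out(deltas=[[1,[0,0,0.06],[0,0,0]],[1,[0,0,0.12],[0,0,0]],[1,[0,-0.1,0.08],[0,0,0]],[1,[0,-0.12,0],[0,0,0]],[1,[0,0,0],[0,0,0]]])

```text
time_s: 7.82
tcp_pos: [0.5872, -0.1385, 0.1724]
tool_rot: [3.14, 0.001, 1.562]
ft_force: [-0.3, -0.3, 0.0]
finger_gap: 0.0881
gripper_force: 0.0
```

```bash
python3 - <<'E'
from h import *
for n in ["top","scene"]:
    p=read_camera(n); X,u,v=pts(p)
    def sel(x0,x1,y0,y1,z0,z1): return X[(X[:,0]>x0)&(X[:,0]<x1)&(X[:,1]>y0)&(X[:,1]<y1)&(X[:,2]>z0)&(X[:,2]<z1)]
    b=sel(.54,.65,-.1,.2,.008,.03); print(n,len(b),rect(b[:,:2]),b.min(0),b.max(0))
    for a in np.arange(-.08,.19,.02):
        q=b[(b[:,1]>=a)&(b[:,1]<a+.02)]
        if len(q)>3: print(a.round(2),len(q),((q[:,0].min()+q[:,0].max())/2).round(4),q.mean(0).round(4))
E
```

```text
top 460 (array([587.8,  53.7]), array([228.9,  22.1]), np.float32(89.66)) [ 0.57613375 -0.06082841  0.00802531] [0.59825848 0.16818841 0.02652335]
-0.08 7 0.5859 [ 0.5858 -0.0605  0.0165]
-0.06 56 0.5872 [ 0.5868 -0.049   0.019 ]
-0.04 43 0.5868 [ 0.5865 -0.0305  0.0179]
-0.02 35 0.5862 [ 0.586  -0.0093  0.0151]
0.0 34 0.5863 [0.5863 0.0107 0.0142]
0.02 35 0.5862 [0.5861 0.0306 0.0145]
0.04 35 0.5882 [0.5865 0.051  0.0144]
0.06 32 0.5863 [0.5865 0.0703 0.0153]
0.08 35 0.5863 [0.5861 0.0906 0.0145]
0.1 34 0.5863 [0.5862 0.1105 0.015 ]
0.12 35 0.587 [0.5864 0.1306 0.0149]
0.14 55 0.5873 [0.5871 0.1501 0.0185]
0.16 24 0.5876 [0.5871 0.1646 0.017 ]
scene 281 (array([589.4,  53.4]), array([ 28. , 228.9]), np.float32(90.07)) [ 0.57554519 -0.06104728  0.00800542] [0.6035561  0.1678174  0.02487693]
-0.08 7 0.5919 [ 0.5921 -0.0609  0.0155]
-0.06 35 0.5893 [ 0.5917 -0.049   0.0169]
-0.04 20 0.5906 [ 0.5919 -0.0325  0.017 ]
-0.02 22 0.5922 [ 0.5933 -0.0106  0.0136]
0.0 18 0.5925 [0.5925 0.0091 0.0139]
0.02 21 0.5949 [0.5936 0.0308 0.0133]
0.04 16 0.5916 [0.5931 0.0498 0.0141]
0.06 22 0.5915 [0.5907 0.0694 0.0139]
0.08 22 0.5901 [0.5925 0.0895 0.0152]
0.1 23 0.5902 [0.5919 0.111  0.0138]
0.12 21 0.5891 [0.5925 0.1304 0.0142]
0.14 39 0.5895 [0.5925 0.1492 0.0166]
0.16 15 0.5906 [0.5944 0.1633 0.0177]
```

The bar lies with its middle at (0.587, 0.0535), along y. Next I'll grasp it by the middle.

carry_out(deltas=[[1,[0,0.12,0],[0,0,0]],[1,[0,0.12,0],[0,0,0]],[1,[0,0.12,0],[0,0,0]],[1,[0,0.12,0],[0,0,0.008]],[1,[0,0,-0.06],[0,0,0]]])

```text
time_s: 8.55
tcp_pos: [0.5871, 0.0615, 0.1485]
tool_rot: [3.139, -0.001, 1.58]
ft_force: [1.1, 0.7, -0.0]
finger_gap: 0.0878
gripper_force: 0.0
```

carry_out(deltas=[[1,[0,0,-0.08],[0,0,0]],[1,[0,0,-0.07],[0,0,0]],[1,[0,0,-0.04],[0,0,0]],[1,[0,0,0],[0,0,0]]])

```text
time_s: 9.05
tcp_pos: [0.5857, 0.0574, 0.0701]
tool_rot: [-3.138, -0.0, 1.575]
ft_force: [-0.2, 0.3, -0.6]
finger_gap: 0.088
gripper_force: 0.0
```

carry_out(deltas=[[1,[0.002,-0.009,-0.01],[0,0,0]],[1,[0,0,0],[0,0,0]],[0,[0,0,0],[0,0,0]],[0,[0,0,0],[0,0,0]],[0,[0,0,0],[0,0,0]]])

```text
time_s: 9.68
tcp_pos: [0.5878, 0.053, 0.0678]
tool_rot: [3.141, 0.0, 1.574]
ft_force: [-0.3, 0.2, 0.3]
finger_gap: 0.0602
gripper_force: 0.0
```

carry_out(deltas=[[0,[0,0,0],[0,0,0]],[0,[0,0,0],[0,0,0]],[0,[0,0,0],[0,0,0]],[0,[0,0,0],[0,0,0]],[0,[0,0,0],[0,0,0]]])

```text
time_s: 10.3
tcp_pos: [0.5878, 0.053, 0.0675]
tool_rot: [3.142, -0.0, 1.574]
ft_force: [0.2, -0.3, 0.9]
finger_gap: 0.0131
gripper_force: 30.0
```

carry_out(deltas=[[0,[0,0,0.03],[0,0,0]],[0,[0,0,0.08],[0,0,0]],[0,[0,0,0.1],[0,0,0]],[0,[0,0,0.1],[0,0,0]],[0,[0,0,0.04],[0,0,0]]])

```text
time_s: 10.92
tcp_pos: [0.589, 0.0529, 0.2109]
tool_rot: [3.137, 0.001, 1.574]
ft_force: [0.1, 0.5, -0.8]
finger_gap: 0.0129
gripper_force: 30.0
```

carry_out(deltas=[[0,[-0.005,-0.1,0],[0,0,-0.01]],[0,[-0.005,-0.1,0],[0,0,-0.015]],[0,[-0.005,-0.1,0],[0,0,-0.015]],[0,[-0.005,-0.1,0],[0,0,-0.015]],[0,[-0.005,-0.1,0],[0,0,-0.014]]])

```text
time_s: 11.55
tcp_pos: [0.577, -0.148, 0.2066]
tool_rot: [-3.14, -0.001, 1.501]
ft_force: [-0.3, 0.1, -1.0]
finger_gap: 0.013
gripper_force: 30.0
```

carry_out(deltas=[[0,[-0.005,-0.1,0],[0,0,0]],[0,[-0.003,-0.1,0],[0,0,0]],[0,[0,-0.05,0],[0,0,0]],[0,[0,0,0],[0,0,0]],[0,[0,0,0],[0,0,0]]])

```text
time_s: 12.18
tcp_pos: [0.5745, -0.2456, 0.2071]
tool_rot: [-3.141, -0.001, 1.503]
ft_force: [-0.4, 1.0, -1.2]
finger_gap: 0.0129
gripper_force: 30.0
```

```bash
python3 - <<'E'
from h import *
s=state(); print(s["tcp_pos"],s["tool_rot"],s["finger_gap"],s["gripper_force"])
for n in ["top","scene"]:
    p=read_camera(n); X,u,v=pts(p)
    def sel(x0,x1,y0,y1,z0,z1): return X[(X[:,0]>x0)&(X[:,0]<x1)&(X[:,1]>y0)&(X[:,1]<y1)&(X[:,2]>z0)&(X[:,2]<z1)]
    b=sel(.53,.63,-.42,-.08,.12,.17)
    for y0,y1 in [(-.40,-.335),(-.335,-.29),(-.21,-.165),(-.16,-.1)]:
        q=b[(b[:,1]>y0)&(b[:,1]<y1)]
        if len(q): print(n,y0,len(q),q.min(0).round(4),q.max(0).round(4),q.mean(0).round(4))
    if n=="scene": cv2.imwrite("pics/s2.png",cv2.resize(p["frame"][140:260,140:300],(800,600),interpolation=cv2.INTER_CUBIC))
E
```

```text
[ 0.57447385 -0.24560896  0.20705288] [-3.14072560e+00 -1.07130016e-03  1.50269140e+00] 0.012902799270578889 29.99606430530548
top -0.4 23 [ 0.5574 -0.3451  0.1411] [ 0.5715 -0.3363  0.1624] [ 0.5624 -0.3404  0.1552]
top -0.335 46 [ 0.558  -0.3345  0.1408] [ 0.5759 -0.3199  0.1631] [ 0.5657 -0.3287  0.1553]
top -0.21 73 [ 0.5719 -0.2014  0.1469] [ 0.5855 -0.1657  0.1599] [ 0.5786 -0.1824  0.1544]
top -0.16 113 [ 0.5705 -0.1583  0.1357] [ 0.5921 -0.1288  0.1639] [ 0.5806 -0.1431  0.1571]
scene -0.4 61 [ 0.5584 -0.3604  0.1406] [ 0.583  -0.3352  0.1648] [ 0.5736 -0.3473  0.1537]
scene -0.335 43 [ 0.5593 -0.3348  0.1393] [ 0.5819 -0.3063  0.1597] [ 0.5742 -0.3232  0.1527]
scene -0.21 62 [ 0.5736 -0.208   0.1413] [ 0.5934 -0.1657  0.1603] [ 0.5838 -0.1879  0.1521]
scene -0.16 73 [ 0.5711 -0.1591  0.1391] [ 0.5992 -0.1297  0.164 ] [ 0.5886 -0.1447  0.1534]
```

View pics/s2.png

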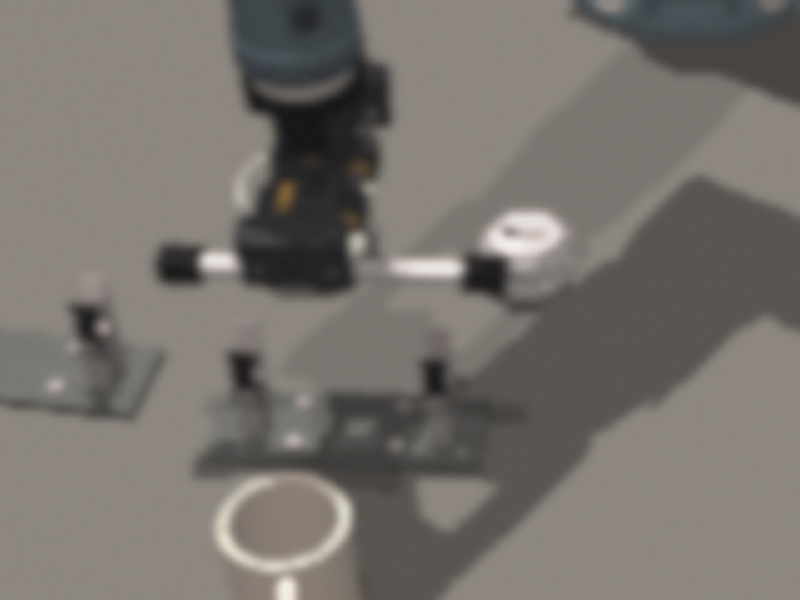

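The picture shows the bar held level above the left bracket, blocks at (180,262) and (487,273), outside the forks at (243,365) and (435,375). It lines up with the slot to within about 2 mm. Next I'll lower it.

carry_out(deltas=[[0,[0.003,-0.007,-0.04],[0,0,0]],[0,[0,0,-0.05],[0,0,0]],[0,[0,0,-0.05],[0,0,0]],[0,[0,0,-0.01],[0,0,0]],[0,[0,0,0],[0,0,0]]])

```text
time_s: 12.9
tcp_pos: [0.5755, -0.2497, 0.1468]
tool_rot: [-3.141, -0.001, 1.502]
ft_force: [0.8, -0.7, -1.2]
finger_gap: 0.0129
gripper_force: 30.0
```

carry_out(deltas=[[0,[0,0,-0.012],[0,0,0]],[0,[0,0,-0.012],[0,0,0]],[0,[0,0,0],[0,0,0]]])

```text
time_s: 13.28
tcp_pos: [0.5755, -0.2497, 0.1376]
tool_rot: [-3.141, -0.0, 1.502]
ft_force: [0.5, -0.8, -1.0]
finger_gap: 0.0134
gripper_force: 30.0
```

carry_out(deltas=[[0,[0,0,-0.008],[0,0,0]],[0,[0,0,-0.008],[0,0,0]],[0,[0,0,0],[0,0,0]]])

```text
time_s: 13.65
tcp_pos: [0.5756, -0.2502, 0.1327]
tool_rot: [-3.141, 0.001, 1.502]
ft_force: [-4.9, -0.0, 8.1]
finger_gap: 0.0131
gripper_force: 30.0
```

carry_out(deltas=[[0,[0,0,-0.008],[0,0,0]],[0,[0,0,-0.008],[0,0,0]],[0,[0,0,0],[0,0,0]]])

```text
time_s: 14.02
tcp_pos: [0.5758, -0.2503, 0.1254]
tool_rot: [3.141, 0.001, 1.502]
ft_force: [-1.4, -2.1, 1.8]
finger_gap: 0.0129
gripper_force: 30.0
```

carry_out(deltas=[[0,[0,0,-0.008],[0,0,0]],[0,[0,0,-0.008],[0,0,0]],[0,[0,0,0],[0,0,0]]])

```text
time_s: 14.4
tcp_pos: [0.5761, -0.2498, 0.1186]
tool_rot: [3.141, 0.0, 1.502]
ft_force: [1.1, -1.0, 0.9]
finger_gap: 0.0131
gripper_force: 30.0
```

carry_out(deltas=[[0,[0,0,-0.004],[0,0,0]],[0,[0,0,-0.004],[0,0,0]],[0,[0,0,0],[0,0,0]]])

```text
time_s: 14.78
tcp_pos: [0.5763, -0.2498, 0.1171]
tool_rot: [3.141, 0.0, 1.502]
ft_force: [-3.0, 2.6, 12.9]
finger_gap: 0.013
gripper_force: 30.0
```

```bash
cat > m.py <<'E'
from h import *
for n in ["top","scene"]:
    p=read_camera(n); X,u,v=pts(p)
    def sel(x0,x1,y0,y1,z0,z1): return X[(X[:,0]>x0)&(X[:,0]<x1)&(X[:,1]>y0)&(X[:,1]<y1)&(X[:,2]>z0)&(X[:,2]<z1)]
    b=sel(.53,.63,-.40,-.09,.045,.115)
    for y0,y1 in [(-.37,-.324),(-.3,-.27),(-.225,-.195),(-.17,-.12)]:
        q=b[(b[:,1]>y0)&(b[:,1]<y1)]
        if len(q): print(n,y0,len(q),q.min(0).round(4),q.max(0).round(4),q.mean(0).round(4),"ztop",np.percentile(q[:,2],[50,80,90]).round(4))
    cv2.imwrite(f"pics/{n}3.png",cv2.resize(p["frame"][(slice(190,280) if n=="top" else slice(170,260)),(slice(310,430) if n=="top" else slice(150,270))],(800,600),interpolation=cv2.INTER_CUBIC))
E
python3 m.py
```

```text
top -0.37 28 [ 0.5596 -0.3462  0.0481] [ 0.5722 -0.3247  0.0712] [ 0.5645 -0.3342  0.0634] ztop [0.0656 0.0679 0.0694]
top -0.225 13 [ 0.572  -0.2051  0.0626] [ 0.5837 -0.1961  0.0692] [ 0.5795 -0.1996  0.0662] ztop [0.0658 0.0679 0.0685]
top -0.17 102 [ 0.5718 -0.1694  0.0594] [ 0.5922 -0.1333  0.0734] [ 0.5817 -0.15    0.0685] ztop [0.0692 0.0713 0.0718]
scene -0.37 85 [ 0.5608 -0.3644  0.0479] [ 0.5849 -0.3243  0.0725] [ 0.5763 -0.3464  0.0628] ztop [0.064  0.0683 0.0697]
scene -0.225 35 [ 0.5779 -0.2228  0.0535] [ 0.5906 -0.195   0.0695] [ 0.5847 -0.2093  0.0617] ztop [0.0624 0.0645 0.0658]
scene -0.17 80 [ 0.572  -0.1686  0.0495] [ 0.5991 -0.1342  0.0741] [ 0.5885 -0.1499  0.064 ] ztop [0.0659 0.0691 0.0708]
```

View pics/scene3.png

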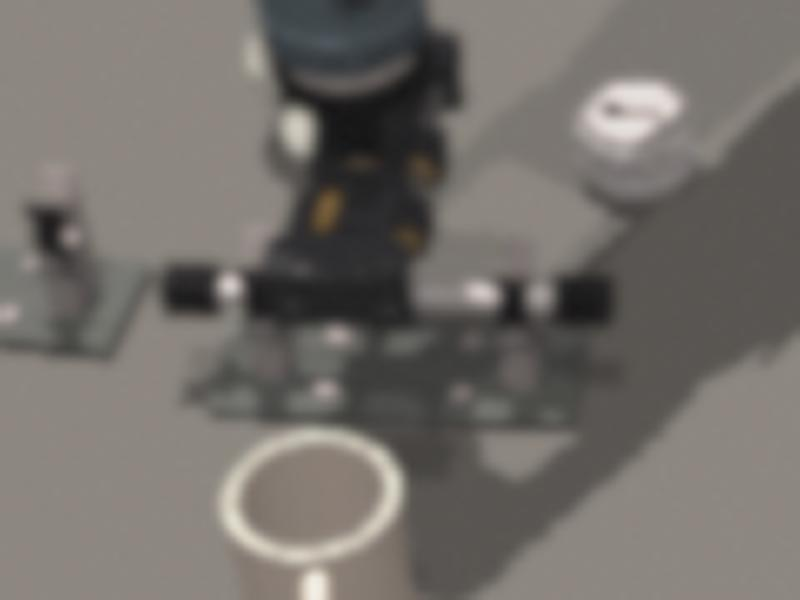

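The bar is on the slot floors: 13 N of reaction, and both blocks' tops at about 70 mm. I'll relax the push, open and back off upward.

carry_out(deltas=[[0,[0,0,0.004],[0,0,0]],[1,[0,0,0],[0,0,0]],[1,[0,0,0],[0,0,0]],[1,[0,0,0],[0,0,0]],[1,[0,0,0],[0,0,0]]])

```text
time_s: 15.5
tcp_pos: [0.5756, -0.2498, 0.1168]
tool_rot: [-3.141, -0.0, 1.502]
ft_force: [-0.3, -0.3, 0.8]
finger_gap: 0.0507
gripper_force: 0.0
```

carry_out(deltas=[[1,[0,0,0],[0,0,0]],[1,[0,0,0.03],[0,0,0]],[1,[0,0,0.1],[0,0,0]],[1,[0,0,0.12],[0,0,0]],[1,[0,0,0.12],[0,0,0]]])

```text
time_s: 16.12
tcp_pos: [0.5756, -0.2498, 0.2675]
tool_rot: [3.141, 0.0, 1.502]
ft_force: [0.5, -0.3, -0.6]
finger_gap: 0.0878
gripper_force: 0.0
```

carry_out(deltas=[[1,[-0.05,0.12,0],[0,0,0]],[1,[-0.05,0.12,0],[0,0,0]],[1,[-0.05,0.12,0],[0,0,0]],[1,[-0.05,0.12,0],[0,0,0]],[1,[0,0,0],[0,0,0]]])

```text
time_s: 16.75
tcp_pos: [0.4946, -0.0551, 0.266]
tool_rot: [3.141, -0.0, 1.506]
ft_force: [0.5, -0.9, -0.5]
finger_gap: 0.0884
gripper_force: 0.0
```

```bash
python3 m.py; python3 - <<'E'
from h import *
p=read_camera("top"); X,u,v=pts(p)
for a,c in [(-.325,-.30),(-.195,-.17)]:
    q=X[(X[:,0]>.54)&(X[:,0]<.62)&(X[:,1]>a)&(X[:,1]<c)&(X[:,2]>.074)&(X[:,2]<.095)]
    print((q[np.argsort(q[:,0])][:,[0,2]]*1000).round().astype(int).tolist())
E
```

```text
top -0.37 115 [ 0.5586 -0.3641  0.0481] [ 0.5811 -0.3246  0.0744] [ 0.5686 -0.3444  0.0668] ztop [0.0676 0.0703 0.0714]
top -0.3 53 [ 0.567  -0.2998  0.0548] [ 0.5811 -0.2706  0.0703] [ 0.5727 -0.2852  0.0645] ztop [0.0649 0.067  0.0679]
top -0.225 18 [ 0.572  -0.2245  0.0611] [ 0.5844 -0.2157  0.0752] [ 0.5777 -0.2199  0.0668] ztop [0.067  0.0697 0.071 ]
scene -0.37 86 [ 0.5592 -0.3649  0.0474] [ 0.5863 -0.3246  0.0727] [ 0.5763 -0.3464  0.0635] ztop [0.0651 0.0689 0.0703]
scene -0.3 34 [ 0.5728 -0.298   0.0564] [ 0.5877 -0.2703  0.0727] [ 0.5798 -0.2843  0.0636] ztop [0.0633 0.0658 0.0674]
scene -0.225 33 [ 0.5729 -0.2232  0.0531] [ 0.5917 -0.1983  0.0704] [ 0.5845 -0.211   0.0622] ztop [0.0626 0.0645 0.0674]
scene -0.17 80 [ 0.5743 -0.1681  0.0478] [ 0.5985 -0.1344  0.0728] [ 0.5883 -0.1502  0.0637] ztop [0.0659 0.0694 0.0705]
[[553, 90], [553, 86], [553, 86], [553, 85], [553, 84], [556, 87], [556, 87], [556, 86], [556, 86], [556, 85], [556, 85], [556, 83], [559, 84], [559, 83], [559, 82], [559, 82], [560, 80], [560, 79], [562, 78], [563, 77], [563, 75], [576, 78], [576, 77], [576, 76], [577, 75], [577, 74], [578, 82], [578, 82], [579, 80], [579, 79], [579, 77], [579, 77], [581, 85], [581, 83], [581, 82], [581, 82], [581, 81], [581, 81], [582, 78], [583, 87], [583, 87], [583, 86], [583, 86], [583, 85], [583, 84], [584, 80], [586, 87], [586, 85], [586, 85], [586, 84], [586, 83], [586, 83], [587, 80], [589, 84], [590, 80]]
[[598, 81]]
```

View pics/top3.png

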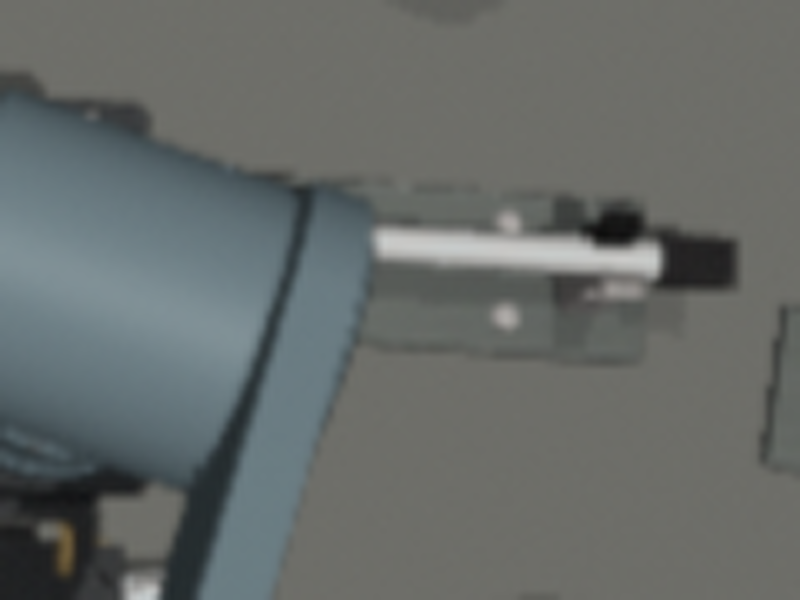

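View pics/scene3.png

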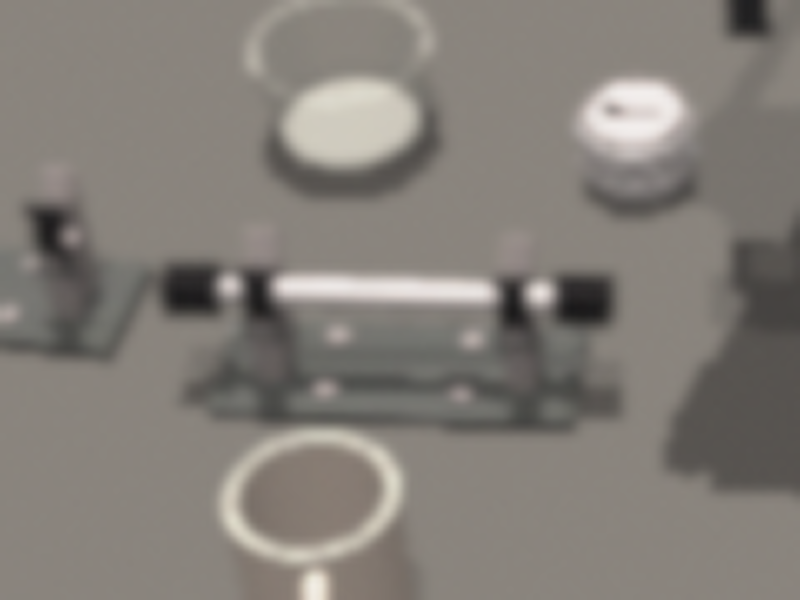

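The pictures show the bar in both clips. Jaw A at top-crop (618,222) is back at its starting place. Jaw B is hidden from the top camera, so I'll check it in the scene view and then hand in.

```bash
python3 - <<'E'
from h import *
p=read_camera("scene"); X,u,v=pts(p); r=[]
for a,c,ref in [(-.325,-.30,(.5885,.5907)),(-.195,-.17,(.599,.6026))]:
    q=X[(X[:,0]>.575)&(X[:,0]<.63)&(X[:,1]>a)&(X[:,1]<c)&(X[:,2]>.078)&(X[:,2]<.092)]
    q=q[q[:,0]>q[:,0].max()-.015]; print(len(q),q.mean(0).round(4),q.max(0).round(4),ref); r.append(q[:,0].max()-ref[1])
print(r)
if max(r)<.003: print(close_job())
E
```

```text
12 [ 0.5861 -0.3141  0.083 ] [ 0.5888 -0.3063  0.0878] (0.5885, 0.5907)
11 [ 0.5974 -0.1852  0.0827] [ 0.6007 -0.1763  0.0861] (0.599, 0.6026)
[np.float64(-0.0019434753013087835), np.float64(-0.0018717961801707483)]
the job is handed in; nothing more can be done
None
```

The bag bar was drawn out, laid on the mat and let go, then taken by its middle and pressed fully home in both clips. In the camera measurements both jaws read shut, and I handed the job in at about 17 s with the arm clear.

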